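# Lock the board into the indexing fixture, then hold the index plunger out

### The job

On the bench stands an indexing fixture with a round table: push the board carriage along its guides until it is fully home against its end stop, then swing the lock lever fully round behind the carriage so that it cannot slide back. Then take the knob of the spring-loaded index plunger, pull the plunger fully back out of its hole in the table's rim and keep holding it there: the program finishes with the gripper still holding the knob pulled back. Do not pull the plunger before the lever is locked, do not turn the table yet, and leave the loose things on the bench where they are.

Things in the scene. Friction and masses are not known exactly. Their poses are not given: they have to be found in the camera images.
- fixture: Indexing fixture bolted to the bench, pose differs per episode. Foot plate 220 x 160 x 12 mm; round aluminium table on a pedestal, 180 mm diameter, top 56 mm above the bench. Origin: table axis, at bench height. z up; -x is the side with the plunger knob (roughly towards the robot); +y is the way the carriage is pushed home. 'Fixture axes' below: x, y, z in mm from this origin.
- carriage (a joint): Slide of the board carriage along fixture +y, m: 0 = fully out, 0.045 = home against its end stop. Starts from 0 to 0.015. Friction about 2.5 N plus light damping, no spring. An aluminium plate 92 x 88 x 8 mm (top 64.5 mm above the bench) carrying a fixed green board whose top is about 75 mm above the bench.
- carriage_tab (a point): Centre of the top edge of the carriage's upright dark tab, 108.5 mm above the bench; the tab is 30 mm along fixture x, 12 mm thick along fixture y, and rises 44 mm from the plate. Pinch it by its 12 mm thickness or push its -y face. In fixture axes it is at (26, -62.5 + slide value, 108.5) mm.
- lever (a joint): Lock lever hinge (vertical axis), rad: 0 = open, bar pointing to fixture -y; 1.571 = locked at its stop, bar pointing to fixture +x across the -y end of the carriage. Grows anticlockwise seen from above. Starts from 0 to 0.35, stays where left (friction about 0.06 N m); the carriage blocks it unless home.
- lever_pivot (a point): Lever pivot, on the hinge axis, in fixture axes at (-66, -36, 76) mm.
- lever_peg (a point): Centre of the top of the lever's upright black round peg, 16 mm diameter, 114 mm above the bench, rising from the steel bar (70 x 12 x 10 mm, its top 70 mm above the bench); the peg stands 40 mm from the pivot.
- plunger (a joint): Index plunger slide along fixture -x, in m: 0 = pin seated in the rim hole, 0.020 = fully back against its stop; the pin has left the hole at 0.014. A spring always pushes it back in: about 9 N at 0, 16 N at 0.020.
- pull_knob: Black round pull knob of the plunger, lying along fixture x: 34 mm long, 24 mm diameter, 28 mm rim at its free end. Origin: its centre, 45 mm above the bench, in fixture axes (-148 - plunger value, 0, 45). Free space beside and below it; the bracket's nut is 22 mm from its centre when seated. Pinch it from above across its diameter.
- table (a joint): Turn of the round table about the vertical axis, rad; 0 = as it starts, with the plunger pin in a rim hole; the pin blocks it (play under 0.01 rad) until it is pulled out, then only friction (0.2 N m) holds it.
- reel: Bystander: small reel of solder wire, 54 mm diameter, 43 mm high, standing loose on the bench; origin under its centre.
- heatsink: Bystander: loose grey finned heatsink, 30 x 50 x 26 mm; origin under its centre.
- screwdriver: Bystander: loose red-handled screwdriver, 159 mm long, lying along its y axis; origin under its centre.

How it is judged:
By the outcome, as a careful person would: the job done as asked, in the order asked, and still so for the second after the job is handed in, while the arm keeps its last pose, push and grip.
It also fails if it takes over 50 s, if anything falls off the work surface, if the arm or the gripper's body presses on something with over 40 N, if the wrist force passes 120 N, or if a joint passes its speed limit or range.

### The arm

A 6-joint arm with a two-finger parallel gripper is mounted at the origin on a cart in front of the work surface, level with it; the furniture and walls round the work are solid. World frame = base frame: x ahead of the robot, y to its left, z up, the work surface at z = 0. Lengths are in mm, angles in rad, forces in N, time in s.
With the tool pointing down it reaches from about 300 to 875 mm from the base axis. Payload 6.4 kg.
Tool frame: the origin (TCP) lies on the centre line of the jaws, within the pads' length; the fingertips stand 8 mm ahead of it and the grasp point (between the pads) lies 11 mm behind it (manip.nose_length is the distance from the TCP to the fingertips, in mm); z points along the fingers, y is the line along which they close (so a half turn about z gives the same grasp; the last joint's range is limited). The gripper opens to 85 mm and grips with 20 to 120 N. Pads are 22 mm wide; open, the fingers measure 114 mm over their backs; the gripper's body (76 mm by 85 mm) begins 54 mm behind the grasp point. The pads swing forward as they close: fully open they stand 13 mm farther back than shut.
Start: joints at [-1.432, 0.181, 1.607, -0, 1.354, -0.206], TCP at [194.371, -541.166, 239.288] pointing down, gripper open.
Joint ranges: [-2.99, 2.99], [-0.89, 2.07], [0.3, 2.58], [-1.14, 4.28], [0, 2.63], [-3.12, 3.12]. Speed limits (rad/s): [2.57, 2.57, 3.01, 3.14, 3.14, 3.14].

### API

Orientations are given as a 3x3 rotation matrix whose columns are the frame's x, y, z axes.
In Python, from bench import manip gives the robot as it stands. The module is installed in compiled form; this text tells all that it offers.
- The arm moves only by the tool play_rows, never from a script. Its argument "motion" is a list of rows, each a list of 6 numbers: the shift along the tool's x, y, z in units of 60 mm (1.0 is 60 mm), then the turn, a rotation vector about the tool's x, y, z in units of 6 degrees (1.0 is 6 degrees). A call has 1 to 10 rows; each row shifts and turns the commanded pose from where the row before left it, along the tool's axes as they then stand; what a row does not reach is not made up. A row lasts 1/8 s, in which the tool goes at most 62.5 mm and 10.7 degrees, less where a joint would pass 70% of its speed; a pose out of reach is approached as far as the arm can. A call is refused whole if a number of a shift passes 1 or a number of a turn 1, either way. A call with a gripper value outside its range is refused whole. "grip" is the closure, from 0 (fully open) to 1 (shut), set as the call begins (left out, the last holds). The fingers move at their own pace and stop on an object; "grip_force" is the grip in N (left out, the last holds). Time passes only in rows, so rows that do not move let the fingers close. It gives the time, the measured TCP pose, the force, the opening and the grip force at its end, in the units of the state.
- manip.sense(): the state, without advancing time (a new reading comes with each control period).
- manip.capture(name): name is "side" or "top" or "wrist"; returns (picture, depth): 420x560x3 uint8, red, green, blue; 420x560 float32, mm along the optical axis (not along the pixel's ray), 0 where there is no reading.
- manip.calibration(name): a dict with "K" (3x3 intrinsics, pixels), "origin" and "orientation" of the camera in the world; the wrist camera has in their place "mount" (4x4, takes a point from camera to tool coordinates, whose origin is the TCP and whose axes are the flange's). Camera axes: x right, y down, z forward; pixel columns grow to the right and rows downward; lengths in mm; the calibration is good to about 2 mm. The wrist camera is an equidistant fisheye: a pixel r from the principal point sees the ray r / f radians off the axis. A picture is of the moment at which its call begins: read the wrist's pose just before it. calibration takes no time and is no camera call.
- manip.hand_in(): hands the job in; it is judged then, once.
The state is a dict: "time_s": time; "joint_pos": joint angles; "joint_velocities": joint speeds; "effort": joint torques, N m; "position": TCP position; "tool_rot": TCP orientation; "ft_force": force on the tool from outside, world axes, zero at the start; "moment": the same for the moment, N m; "width": opening from 0.0 (shut) to 1.0 (fully open); "grasp_force": force on a finger pad.
Only numpy, scipy, OpenCV 4.12 (cv2) and the standard library are available. Lean on these libraries where they do the work, as an engineer would, in place of code of your own. Each camera call takes 0.05 s, during which the arm holds its last target. There are 200 camera calls.

## Working session

There is one attempt and no reset: what is moved stays moved. The work goes in short steps, Python scripts to look and compute and a tool call to move; the robot and the scene stay as the last step left them, time stands still between calls to the robot, and variables do not carry over. Pictures are saved under pics/ and viewed, at most 10 in all, crops included, and the job is handed in when it is done.

Besides the shell and the picture viewer there is one more tool, called after ">>>" as name([rows], argument=value, ...), one row to a line, values as JSON. play_rows: Moves the arm, as the interface text tells. Its arguments: {"type":"object","properties":{"motion":{"type":"array","items":{"type":"array","items":{"type":"number"}}},"grip":{"type":"number"},"grip_force":{"type":"number"}},"required":["motion"]}

```bash
mkdir -p pics
python3 - <<'E'
from bench import manip
import cv2,numpy as np
s=manip.sense();print(s['time_s'],s['position'],s['tool_rot'],s['width'],manip.nose_length)
for n in("top","side"):
    c=manip.calibration(n);print(n,c)
    p,d=manip.capture(n);cv2.imwrite(f"pics/{n}.png",p[:,:,::-1]);np.savez(f"{n}.npz",p=p,d=d)
E
```

```text
0.0 [ 194.28734625 -540.62901231  238.39582285] [[ 9.41144531e-01  3.38004313e-01 -2.37259251e-04]
 [ 3.38004213e-01 -9.41143058e-01  1.70206456e-03]
 [ 3.52010266e-04 -1.68208338e-03 -9.99998523e-01]] 1.0010155343868943 8.0
top {'K': array([[533.88879753,   0.        , 263.80740987],
       [  0.        , 533.88879753, 211.34062941],
       [  0.        ,   0.        ,   1.        ]]), 'origin': array([ 278.16835073,   32.47219595, 1228.67745441]), 'orientation': array([[ 0.01274677, -0.98065589,  0.19532423],
       [-0.99952162, -0.01800119, -0.02514951],
       [ 0.02817909, -0.19491021, -0.98041621]])}
side {'K': array([[439.04248414,   0.        , 281.11286849],
       [  0.        , 439.04248414, 209.98949071],
       [  0.        ,   0.        ,   1.        ]]), 'origin': array([ 380.20535768, -991.58188208,  625.1222994 ]), 'orientation': array([[ 0.99142122, -0.04224663,  0.1236899 ],
       [-0.12912268, -0.46339948,  0.87669165],
       [ 0.02028057, -0.88514188, -0.46487908]])}
```

View pics/top.png

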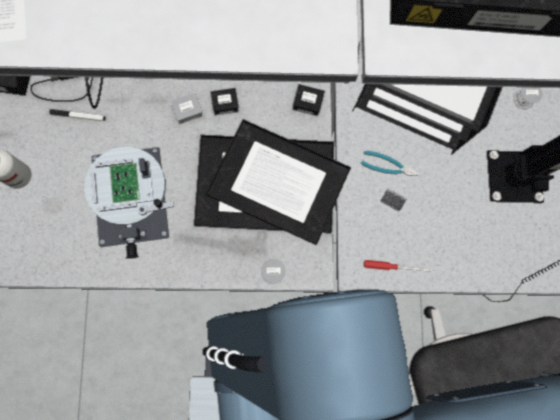

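View pics/side.png

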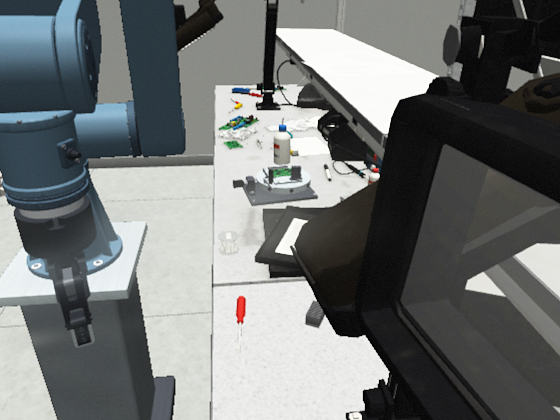

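The fixture is at about (127,188) in the top view, with the knob at (131,250) and the tab near (145,163). Next I'll zoom in there.

```bash
cat > h.py <<'E'
import numpy as np,cv2
from bench import manip
def ray(n,u,v,z):
    c=manip.calibration(n);d=c['orientation']@np.linalg.inv(c['K'])@[u,v,1.];o=c['origin']
    return o+d*(z-o[2])/d[2]
def proj(n,P):
    c=manip.calibration(n);q=c['orientation'].T@(np.array(P)-c['origin']);q=c['K']@q;return q[:2]/q[2]
E
python3 - <<'E'
from h import *
f=np.load('top.npz');p=f['p'];d=f['d']
c=p[135:275,60:200,::-1];cv2.imwrite('pics/c.png',cv2.resize(c,None,fx=4.2,fy=4.2,interpolation=cv2.INTER_CUBIC))
hsv=cv2.cvtColor(p,cv2.COLOR_RGB2HSV)
k=manip.calibration('top')
u,v=np.meshgrid(np.arange(560),np.arange(420))
R=np.stack([u,v,np.ones_like(u)],-1)@np.linalg.inv(k['K']).T@k['orientation'].T
P=k['origin']+R*d[...,None]
roi=np.zeros(u.shape,bool);roi[130:275,60:200]=1
z=P[...,2]
# height levels
for lo,hi in((50,60),(36,60),(60,68),(70,79),(90,125),(6,18)):
    m=roi&(z>lo)&(z<hi);print(lo,hi,m.sum(),u[m].mean(),v[m].mean(),P[m].mean(0).round(1))
m=(roi&(z>50)&(z<61)).astype(np.uint8)
cs,_=cv2.findContours(m,0,1);c=max(cs,key=cv2.contourArea)
(x,y),r=cv2.minEnclosingCircle(c);print('circ',x,y,r,ray('top',x,y,56))
print(cv2.fitEllipse(cv2.convexHull(c)))
dark=roi&(p.max(2)<50)&(z>15);n,l,st,ce=cv2.connectedComponentsWithStats(dark.astype(np.uint8))
for i in range(1,n):
    if st[i,4]>6: print(st[i],ce[i],P[l==i].mean(0).round(1),P[l==i][:,2].max().round(1))
E
```

```text
50 60 2795 121.82754919499105 190.02826475849733 [555.5 321.5  54.9]
36 60 3033 122.78239366963403 192.21958456973294 [550.7 319.2  54.2]
60 68 959 130.2148070907195 192.76642335766422 [547.1 300.3  64.2]
70 79 920 125.41630434782608 185.27391304347827 [561.9 310.1  72.3]
90 125 159 147.60377358490567 179.59748427672955 [567.3 255.3 106.3]
6 18 1541 137.9402985074627 217.8695652173913 [500.8 291.   11.1]
circ 124.13157653808594 185.92105102539062 40.46479797363281 [564.21116245 316.7432335   56.        ]
((123.92704772949219, 185.356201171875), (76.74259948730469, 80.99376678466797), 65.48778533935547)
[143 163   5  12  29] [145.17241379 169.82758621] [594.3 265.8  85.9] 101.3
[157 202   5   6  16] [159.     204.5625] [512.8 228.3 104.3] 115.0
[195 224   5   2   8] [197.  224.5] [485.4 154.1  20.2] 22.3
[136 229   4  11  25] [137.68 234.96] [456.3 283.9  37.3] 51.1
[127 243  10  15 105] [131.40952381 250.17142857] [418.5 289.5  65.3] 1228.7
```

View pics/c.png

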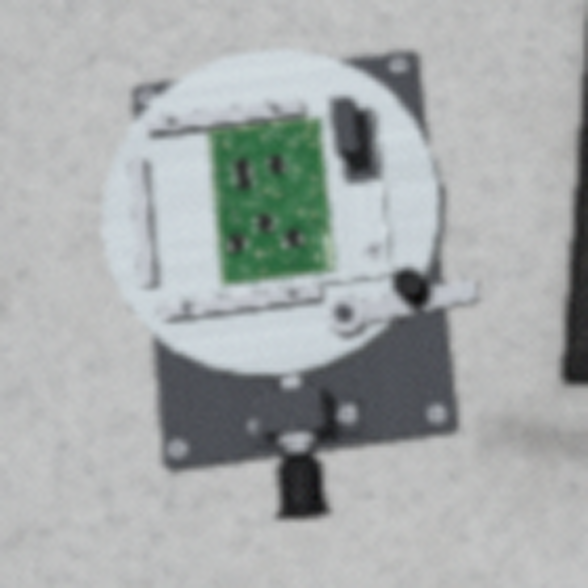

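The crop shows the table centre near (271,212), the knob at (300,487), the peg top near (407,283), the lever pivot at (345,313) and the tab top near (347,125). Foot plate corners are at (168,468), (457,430), (414,52) and (133,88).

Run:
```python
from h import *
C=lambda x,y,z:ray('top',60+(x+.5)/4.2-.5,135+(y+.5)/4.2-.5,z)[:2]
o=C(271.5,212,56);k=C(300,487,45);pv=C(345,313,76)
print('o',o,'knob',k,np.linalg.norm(o-k))
a,b,c,d=[C(*q,12) for q in((168,468),(457,430),(414,52),(133,88))]
for n,v in(('bottom -y->+y',a-b),('top',d-c),('right: rot',None)):
    if v is not None: print(n,np.linalg.norm(v),np.degrees(np.arctan2(-v[0],v[1])))
for v in (o-k,c-b,d-a): print(np.linalg.norm(v),np.degrees(np.arctan2(v[1],v[0])))
# board edges
f=np.load('top.npz');p=f['p'];h=cv2.cvtColor(p,cv2.COLOR_RGB2HSV)
m=cv2.inRange(h,(45,80,40),(85,255,255));m[:,:60]=0;m[:130]=0;m[280:]=0;m[:,200:]=0
n,l,st,ce=cv2.connectedComponentsWithStats(m);i=1+st[1:,4].argmax()
bx=cv2.boxPoints(cv2.minAreaRect(np.argwhere(l==i)[:,::-1].astype(np.float32)))
B=np.array([ray('top',*q,75)[:2] for q in bx]);print('board',B.round(1),B.mean(0))
for i in range(4):v=B[(i+1)%4]-B[i];print(np.linalg.norm(v),np.degrees(np.arctan2(v[1],v[0])))
th=np.arctan2(*(o-k)[::-1])
for t in (th,):
  R=np.array([[np.cos(t),-np.sin(t)],[np.sin(t),np.cos(t)]])
  fx=lambda w:(R.T@(w-o)).round(1)
  print('pivot',fx(pv),'peg',fx(C(407,283,114)),'tab',fx(C(347,125,108.5)),'board',fx(B.mean(0)),'plate',[fx(q) for q in(a,b,c,d)])
```

```text
o [566.12350141 316.57372235] knob [420.0740895  294.87859846] 147.6519865094369
bottom -y->+y 156.5593256499166 8.601458853745509
top 157.27983129555918 8.951324597462632
147.6519865094369 8.44929948426982
217.3798097425058 9.086296014389209
216.42673944613918 9.278407962139601
board [[604.2 346.7]
 [611.8 291.8]
 [531.8 278.5]
 [524.5 332.7]] [568.06618774 312.39725723]
55.389448545500805 -82.14245469062148
81.0400781516599 -170.55297532063238
54.68540846233852 97.65619653790652
80.87062700486526 9.949658153546517
pivot [-64.5 -37.2] peg [-61.7 -76.2] tab [ 26.5 -52.9] board [ 1.3 -4.4] plate [array([-123.1,   76.2]), array([-122.6,  -80.4]), array([ 94.7, -78. ]), array([93.3, 79.3])]
```

Run:
```python
from h import *
f=np.load('top.npz');d=f['d'];k=manip.calibration('top')
u,v=np.meshgrid(np.arange(560),np.arange(420))
P=k['origin']+(np.stack([u,v,np.ones_like(u)],-1)@np.linalg.inv(k['K']).T@k['orientation'].T)*d[...,None]
P=P[d>0]
for y in range(-700,500,100):
  print(y,[int(q[:,2].max()) if len(q:=P[(P[:,1]>y)&(P[:,1]<=y+100)&(P[:,0]>x)&(P[:,0]<=x+100)])else -1 for x in range(200,1000,100)])
```

```text
-700 [-173, 14, 13, 182, 118, 46, 50, -1]
-600 [-173, 13, 7, 226, 236, 390, 5, -1]
-500 [-181, 6, 8, 6, 202, 443, 442, -1]
-400 [640, 15, 15, 29, 165, 442, 440, -1]
-300 [704, 22, 22, 30, 16, 442, 429, 59]
-200 [775, 6, 48, 47, 47, 353, 353, -262]
-100 [805, 786, 47, 37, 48, 353, 353, -1]
0 [788, 45, 44, 47, 46, 353, 352, -1]
100 [398, 8, 26, 48, 44, 354, 352, -1]
200 [-735, 7, 69, 117, 111, 353, 352, -1]
300 [-736, 7, 64, 78, 218, 353, 353, -1]
400 [-734, 5, 6, 61, 52, 355, 353, -1]
```

>>> play_rows([
  [0,0,0,0,0,-1],
  [0,0,0,0,0,-1],
  [0,0,0,0,0,-1],
  [0,0,0,0,0,-1],
  [0,0,0,0,0,-1],
  [0,0,0,0,0,-1],
  [0,0,0,0,0,-1],
], grip=1, grip_force=20)

```text
time_s: 0.98
position: [194.3, -540.8, 238.7]
tool_rot: [[0.47, 0.883, -0.0], [0.883, -0.47, 0.001], [0.001, -0.001, -1.0]]
ft_force: [0.3, -0.6, 0.5]
width: -0.001
grasp_force: 0.0
```

>>> play_rows([
  [0,0,0,0,0,-1],
  [0,0,0,0,0,-1],
  [0,0,0,0,0,-1],
  [0,0,0,0,0,-1],
  [0,0,0,0,0,-1],
  [0,0,0,0,0,-1],
  [0,0,0,0,0,-0.2],
])

```text
time_s: 1.85
position: [194.3, -540.9, 238.8]
tool_rot: [[-0.156, 0.988, -0.0], [0.988, 0.156, 0.001], [0.001, 0.0, -1.0]]
ft_force: [-0.2, 0.6, 0.1]
width: 0.004
grasp_force: 0.0
```

>>> play_rows([
  [0.4,0.3,0,0,0,0],
  [0.8,0.6,0,0,0,0],
  [0.8,0.6,0,0,0,0],
  [0.8,0.6,0,0,0,0],
  [0.8,0.6,0,0,0,0],
  [0.8,0.6,0,0,0,0],
  [0.8,0.6,0,0,0,0],
  [0.4,0.3,0,0,0,0],
])

```text
time_s: 2.85
position: [391.7, -167.4, 239.3]
tool_rot: [[-0.156, 0.988, 0.0], [0.988, 0.156, 0.0], [0.0, 0.0, -1.0]]
ft_force: [0.2, 0.1, -0.1]
width: 0.002
grasp_force: 0.0
```

>>> play_rows([
  [0.4,0.3,0,0,0,0],
  [0.8,0.6,0,0,0,0],
  [0.8,0.6,0,0,0,0],
  [0.8,0.6,0,0,0,0],
  [0.8,0.6,0,0,0,0],
  [0.8,0.6,0,0,0,0],
  [0.8,0.6,0,0,0,0],
  [0.4,0.3,0,0,0,0],
  [0,0,0,0,0,0],
])

```text
time_s: 3.98
position: [587.7, 203.0, 238.5]
tool_rot: [[-0.157, 0.988, -0.001], [0.988, 0.157, 0.0], [0.0, -0.001, -1.0]]
ft_force: [-0.4, -1.2, -0.6]
width: 0.002
grasp_force: 0.0
```

```bash
cat >> h.py <<'E'
O=np.array([566.1,316.6]);t=np.radians(8.9);Rf=np.array([[np.cos(t),-np.sin(t)],[np.sin(t),np.cos(t)]])
def show(name=None):
    s=manip.sense();T=s['tool_rot'];print('t',round(s['time_s'],2),'fix',(Rf.T@(s['position'][:2]-O)).round(1),'z',s['position'][2].round(1),'yaw',np.degrees(np.arctan2(T[1,0],T[0,0])).round(2),'F',(Rf.T@s['ft_force'][:2]).round(1),s['ft_force'][2].round(1),'w',round(s['width'],3),s['grasp_force'],'q',np.round(s['joint_pos'],2))
    if name:
        p,d=manip.capture('wrist');cv2.imwrite(f'pics/{name}.png',p[:,:,::-1]);np.savez(name+'.npz',p=p,pos=s['position'],R=T)
E
python3 -c "
from h import *
show('w1');print(manip.calibration('wrist'))"
```

```text
t 3.98 fix [   3.8 -115.6] z 238.5 yaw 99.04 F [-0.6 -1.1] -0.6 w 0.002 0.0 q [ 0.14  0.28  1.48  0.    1.37 -0.02]
{'K': array([[325.1922621 ,   0.        , 282.03485211],
       [  0.        , 325.1922621 , 206.69393285],
       [  0.        ,   0.        ,   1.        ]]), 'mount': array([[-7.25930042e-05, -9.44878954e-01, -3.27419848e-01,
         8.49952518e+01],
       [ 9.99999835e-01,  1.18140273e-04, -5.62645334e-04,
        -2.16439246e-01],
       [ 5.70313205e-04, -3.27419835e-01,  9.44878789e-01,
        -1.35041699e+02],
       [ 0.00000000e+00,  0.00000000e+00,  0.00000000e+00,
         1.00000000e+00]])}
```

View pics/w1.png

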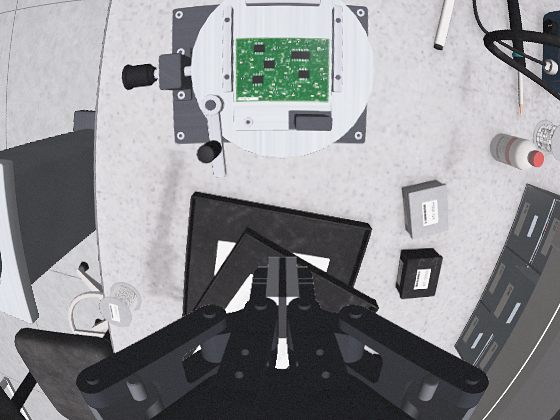

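Wrist view: the knob centre is near (140,76), the pivot near (212,102), the peg around (208,152), the tab around (310,121), and the board spans (236–328, 37–102).

```bash
cat >> h.py <<'E'
def wray(name,u,v,z):
    f=np.load(name+'.npz');c=manip.calibration('wrist');K=c['K'];M=c['mount']
    e=np.array([(u-K[0,2])/K[0,0],(v-K[1,2])/K[1,1]]);r=np.linalg.norm(e)
    d=np.array([*(np.sin(r)*e/r),np.cos(r)]);d=f['R']@M[:3,:3]@d;o=f['pos']+f['R']@M[:3,3]
    return (o+d*(z-o[2])/d[2])[:2]
fx=lambda w:(Rf.T@(w-O)).round(1)
E
python3 - <<'E'
from h import *
p=np.load('w1.npz')['p']
cv2.imwrite('pics/w1c.png',cv2.resize(p[0:180,115:345,::-1],None,fx=3.3,fy=3.3,interpolation=cv2.INTER_CUBIC))
for n,u,v,z in(('knob',140,76,45),('pivot',212,102,76),('peg',205,154,114),('tabTL',290,114,108.5),('tabTR',330,114,108.5),('tabBR',331,131,108.5),('table right',374,75,56),('plate',175,143,12),('plate',172,10,12),('plate',367,143,12)):print(n,fx(wray('w1',u,v,z)))
E
```

```text
knob [-146.3    0.4]
pivot [-60.9 -32.7]
peg [-60.1 -74.8]
tabTL [  9.5 -43.4]
tabTR [ 42.  -42.8]
tabBR [ 43.1 -56.8]
table right [92.7 -4.2]
plate [-120.7  -78.2]
plate [-121.4   78.6]
plate [ 99.8 -78.7]
```

View pics/w1c.png

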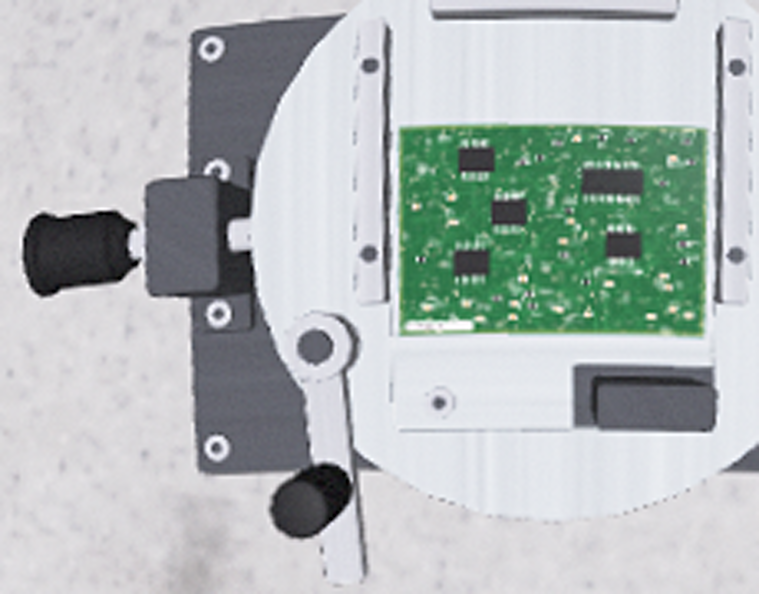

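Run:
```python
from h import *
for n,u,v,z in(('knob',139.3,76.7,45),('pivot',210.8,104.8,76),('peg',205.3,153,114),('tab',314,123.6,108.5),('tab L',296,123.6,108.5),('tab R',332,123.6,108.5),('tab front',314,130.4,108.5)):print(n,fx(wray('w1',u,v,z)))
```

```text
knob [-147.1   -0.2]
pivot [-62.1 -35.2]
peg [-59.8 -74. ]
tab [ 29. -51.]
tab L [ 14.4 -51.2]
tab R [ 43.8 -50.6]
tab front [ 29.1 -56.6]
```

>>> play_rows([
  [0.2,0.2,0.3,0,0,0],
  [0.22,0.2,0.6,0,0,0],
  [0,0,0.8,0,0,0],
  [0,0,0.5,0,0,0],
  [0,0,0.28,0,0,0],
  [0.1,0,0,0,0,0],
  [0.2,0,0,0,0,0],
  [0,0,0,0,0,0],
])

```text
time_s: 5.03
position: [605.4, 248.9, 92.4]
tool_rot: [[-0.157, 0.988, 0.003], [0.988, 0.157, 0.001], [0.0, 0.003, -1.0]]
ft_force: [-0.1, -1.1, 1.1]
width: -0.0
grasp_force: 0.0
```

>>> play_rows([
  [0.1,0,0,0,0,0],
  [0.1,0,0,0,0,0],
  [0.1,0,0,0,0,0],
  [0.1,0,0,0,0,0],
  [0.08,0,0,0,0,0],
  [0.05,0,0,0,0,0],
  [0,0,0,0,0,0],
])

```text
time_s: 5.9
position: [599.1, 279.5, 90.1]
tool_rot: [[-0.156, 0.988, -0.001], [0.988, 0.156, 0.0], [0.001, -0.001, -1.0]]
ft_force: [0.5, -0.3, 1.2]
width: -0.001
grasp_force: 0.0
```

```bash
python3 -c "
from h import *
show()"
```

```text
t 5.9 fix [ 26.8 -41.8] z 90.1 yaw 98.97 F [ 0.4 -0.4] 1.2 w -0.001 0.0059240139671601355 q [0.26 0.52 1.48 0.   1.14 0.1 ]
```

>>> play_rows([
  [0.05,0,0,0,0,0],
  [0.05,0,0,0,0,0],
  [0.03,0,0,0,0,0],
  [0,0,0,0,0,0],
])

```text
time_s: 6.4
position: [598.0, 286.9, 90.1]
tool_rot: [[-0.156, 0.988, -0.001], [0.988, 0.156, 0.0], [0.0, -0.001, -1.0]]
ft_force: [-0.1, -2.5, -0.0]
width: -0.005
grasp_force: 0.6
```

>>> play_rows([
  [0.03,0,0,0,0,0],
  [0.03,0,0,0,0,0],
  [0,0,0,0,0,0],
])

```text
time_s: 6.78
position: [598.1, 287.5, 90.2]
tool_rot: [[-0.155, 0.988, -0.001], [0.988, 0.155, -0.004], [-0.004, -0.001, -1.0]]
ft_force: [0.2, -11.1, 0.3]
width: -0.002
grasp_force: 5.9
```

>>> play_rows([
  [-0.2,0,0,0,0,0],
  [-0.5,0,0,0,0,0],
  [0,0,-0.5,0,0,0],
  [0,0,-0.6,0,0,0],
  [0,-0.5,0,0,0,0],
  [0,-0.7,0,0,0,0],
  [0,-0.27,0,0,0,0],
  [0,0,0,0,0,0],
], grip=0.4)

```text
time_s: 7.78
position: [516.7, 235.3, 156.9]
tool_rot: [[-0.156, 0.988, 0.001], [0.988, 0.156, 0.001], [0.001, 0.001, -1.0]]
ft_force: [0.4, -0.3, 0.4]
width: 0.602
grasp_force: 0.0
```

```bash
python3 -c "
from h import *
show('w2')
p=np.load('w2.npz')['p'];cv2.imwrite('pics/w2.png',p[:,:,::-1])"
```

```text
t 7.78 fix [-61.4 -72.7] z 156.9 yaw 98.98 F [ 0.3 -0.4] 0.4 w 0.602 0.0 q [0.22 0.25 1.7  0.   1.19 0.06]
```

View pics/w2.png

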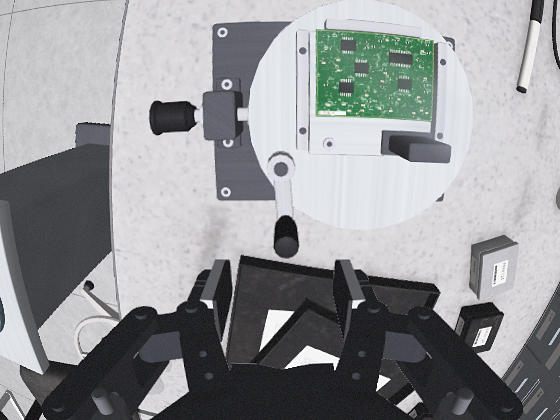

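The carriage now sits against the top end stop. The peg top is at (286,246), almost centred between the fingers.

```bash
python3 -c "
from h import *
print(fx(wray('w2',286.5,246,114)),fx(wray('w2',281,168,76)),fx(wray('w2',172,117,45)))"
```

```text
[-59.  -74.6] [-62.5 -34.7] [-147.6    0.7]
```

>>> play_rows([
  [-0.04,0.03,0.4,0,0,0],
  [0,0,0.4,0,0,0],
  [0,0,0.28,0,0,0],
  [0,0,0,0,0,0],
])

```text
time_s: 8.32
position: [518.9, 232.7, 90.2]
tool_rot: [[-0.155, 0.988, -0.003], [0.988, 0.155, -0.0], [0.0, -0.003, -1.0]]
ft_force: [-0.8, -0.1, -0.1]
width: 0.599
grasp_force: 0.0
```

>>> play_rows([
  [0,0,0,0,0,0],
  [0,0,0,0,0,0],
  [0,0,0,0,0,0],
  [0,0,0,0,0,0],
], grip=1, grip_force=20)

```text
time_s: 8.82
position: [520.2, 233.1, 92.7]
tool_rot: [[-0.156, 0.988, 0.002], [0.988, 0.156, 0.0], [0.0, 0.002, -1.0]]
ft_force: [-0.5, 0.0, 5.4]
width: 0.18
grasp_force: 21.4
```

Run:
```python
from h import *
show()
a0=np.radians(4);n=9
pts=[(40*np.sin(a),-40*np.cos(a)) for a in np.linspace(a0,np.pi/2,n+1)]
print([(round((b[1]-a[1])/60,2),round((b[0]-a[0])/60,2)) for a,b in zip(pts,pts[1:])])
```

```text
t 8.82 fix [-58.3 -75.4] z 92.7 yaw 98.96 F [-0.5  0.1] 5.4 w 0.18 21.364277192624286 q [ 0.21  0.34  1.73 -0.    1.07  0.06]
[(np.float64(0.02), np.float64(0.11)), (np.float64(0.03), np.float64(0.11)), (np.float64(0.05), np.float64(0.1)), (np.float64(0.07), np.float64(0.09)), (np.float64(0.08), np.float64(0.08)), (np.float64(0.09), np.float64(0.06)), (np.float64(0.1), np.float64(0.04)), (np.float64(0.11), np.float64(0.03)), (np.float64(0.11), np.float64(0.01))]
```

>>> play_rows([
  [0.02,0.11,0,0,0,0],
  [0.03,0.11,0,0,0,0],
  [0.05,0.1,0,0,0,0],
  [0.07,0.09,0,0,0,0],
  [0.08,0.08,0,0,0,0],
  [0.09,0.06,0,0,0,0],
  [0.1,0.04,0,0,0,0],
  [0,0,0,0,0,0],
])

```text
time_s: 9.82
position: [549.1, 264.1, 91.6]
tool_rot: [[-0.157, 0.988, -0.003], [0.988, 0.157, -0.002], [-0.001, -0.003, -1.0]]
ft_force: [-5.0, -2.0, 5.6]
width: 0.178
grasp_force: 22.5
```

>>> play_rows([
  [0.11,0.02,0,0,0,0],
  [0.11,-0.01,0,0,0,0],
  [0.03,0,0,0,0,0],
  [0,0,0,0,0,0],
])

```text
time_s: 10.32
position: [548.6, 278.6, 91.7]
tool_rot: [[-0.156, 0.988, -0.0], [0.988, 0.156, -0.002], [-0.001, -0.0, -1.0]]
ft_force: [-0.9, -4.3, 1.8]
width: 0.181
grasp_force: 21.8
```

```bash
python3 -c "
from h import *
show()"
```

```text
t 10.32 fix [-23.2 -34.9] z 91.7 yaw 98.97 F [-1.6 -4.1] 1.8 w 0.181 21.819422710686922 q [ 0.28  0.43  1.61 -0.    1.1   0.12]
```

>>> play_rows([
  [0.03,0,0,0,0,0],
  [0.03,0,0,0,0,0],
  [0,0,0,0,0,0],
])

```text
time_s: 10.7
position: [548.2, 282.2, 91.7]
tool_rot: [[-0.156, 0.988, 0.0], [0.988, 0.156, -0.001], [-0.001, -0.0, -1.0]]
ft_force: [0.1, -4.6, 2.5]
width: 0.18
grasp_force: 22.0
```

>>> play_rows([
  [0.03,0,0,0,0,0],
  [0.03,0,0,0,0,0],
  [0,0,0,0,0,0],
])

```text
time_s: 11.08
position: [548.1, 282.9, 91.6]
tool_rot: [[-0.155, 0.988, -0.0], [0.988, 0.155, -0.006], [-0.006, -0.001, -1.0]]
ft_force: [0.6, -16.1, 4.9]
width: 0.177
grasp_force: 22.1
```

>>> play_rows([
  [-0.05,0,0,0,0,0],
  [0,0,0,0,0,0],
  [0,0,0,0,0,0],
  [0,0,-0.2,0,0,0],
  [0,0,-0.5,0,0,0],
  [0,0,-0.6,0,0,0],
  [0,0,-0.3,0,0,0.5],
], grip=0.65)

```text
time_s: 11.95
position: [549.0, 284.3, 191.2]
tool_rot: [[-0.103, 0.995, 0.004], [0.995, 0.103, 0.001], [0.001, 0.004, -1.0]]
ft_force: [0.1, 0.4, 0.0]
width: 0.354
grasp_force: 0.0
```

>>> play_rows([
  [0,0,0,0,0,1],
  [0,0,0,0,0,1],
  [0,0,0,0,0,1],
  [0,0,0,0,0,1],
  [0,0,0,0,0,1],
  [0,0,0,0,0,1],
  [0,0,0,0,0,1],
  [0,0,0,0,0,1],
  [0,0,0,0,0,1],
  [0,0,0,0,0,1],
], grip=0.3)

```text
time_s: 13.2
position: [548.0, 283.9, 188.8]
tool_rot: [[0.811, 0.585, 0.001], [0.585, -0.811, 0.001], [0.001, 0.0, -1.0]]
ft_force: [0.2, 0.2, 0.4]
width: 0.696
grasp_force: 0.0
```

>>> play_rows([
  [0,0,0,0,0,1],
  [0,0,0,0,0,1],
  [0,0,0,0,0,1],
  [0,0,0,0,0,1],
  [0,0,0,0,0,0.5],
  [0,0,0,0,0,0],
])

```text
time_s: 13.95
position: [548.0, 283.9, 188.6]
tool_rot: [[0.988, 0.156, 0.001], [0.156, -0.988, 0.0], [0.001, -0.0, -1.0]]
ft_force: [0.6, -0.2, -0.2]
width: 0.701
grasp_force: 0.0
```

```bash
python3 -c "
from h import *
show()
p,d=manip.capture('top');print(p[200,200]);
cv2.imwrite('pics/t2.png',cv2.resize(p[135:275,60:200,::-1],None,fx=4.2,fy=4.2,interpolation=cv2.INTER_CUBIC))"
```

```text
t 13.95 fix [-22.9 -29.5] z 188.6 yaw 9.0 F [ 0.6 -0.3] -0.2 w 0.701 0.0 q [0.29 0.32 1.54 0.   1.28 1.7 ]
[46 47 46]
```

>>> play_rows([
  [-0.5,-0.1,0,0,0,0],
  [-0.8,-0.2,0,0,0,0],
  [-0.6,-0.2,0,0,0,0],
  [-0.18,0,0,0,0,0],
  [0,0,0,0,0,0],
])

```text
time_s: 14.62
position: [420.3, 293.8, 188.3]
tool_rot: [[0.988, 0.157, 0.001], [0.157, -0.988, 0.0], [0.001, -0.0, -1.0]]
ft_force: [0.6, 0.2, 0.6]
width: 0.7
grasp_force: 0.0
```

```bash
python3 -c "
from h import *
show('w3')"
```

```text
t 14.62 fix [-1.476e+02  1.000e-01] z 188.3 yaw 9.02 F [0.7 0.1] 0.6 w 0.7 0.0 q [ 0.38  0.09  1.81 -0.    1.23  1.79]
```

View pics/w3.png

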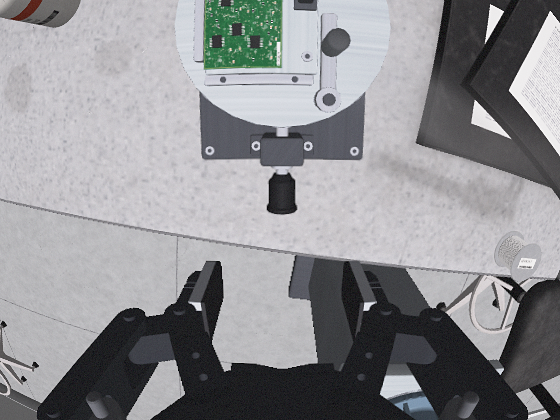

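The lever bar now runs along fixture +x, behind the carriage (pivot (328,99), bar straight up), so it is locked. The knob is at (282,193).

```bash
python3 -c "
from h import *
for q in((282,193,45),(282,177,45),(283,212,45),(328,99,76)):print(fx(wray('w3',*q)))"
```

```text
[-146.8    0.6]
[-132.1    0.6]
[-164.8   -0.3]
[-63.3 -33.8]
```

>>> play_rows([
  [0,0,0.5,0,0,0],
  [0,0,0.8,0,0,0],
  [0,0,0.7,0,0,0],
  [0,0,0.4,0,0,0],
  [0,0,0.14,0,0,0],
  [0,0,0,0,0,0],
])

```text
time_s: 15.42
position: [420.8, 293.6, 35.2]
tool_rot: [[0.988, 0.155, -0.0], [0.155, -0.988, -0.0], [-0.0, 0.0, -1.0]]
ft_force: [-0.6, 0.3, -0.2]
width: 0.698
grasp_force: 0.0
```

>>> play_rows([
  [0,0,0,0,0,0],
  [0,0,0,0,0,0],
  [0,0,0,0,0,0],
  [0,0,0,0,0,0],
  [0,0,0,0,0,0],
], grip=1, grip_force=70)

```text
time_s: 16.05
position: [421.0, 294.5, 36.7]
tool_rot: [[0.988, 0.156, 0.002], [0.156, -0.988, 0.001], [0.003, -0.001, -1.0]]
ft_force: [-0.6, 1.5, 6.9]
width: 0.263
grasp_force: 64.5
```

```bash
python3 -c "
from h import *
show()"
```

```text
t 16.05 fix [-146.8    0.7] z 36.7 yaw 8.96 F [-0.4  1.6] 6.9 w 0.263 64.52330404892564 q [0.38 0.33 1.89 0.   0.92 1.79]
```

>>> play_rows([
  [-0.05,0,0,0,0,0],
  [-0.07,0,0,0,0,0],
  [-0.07,0,0,0,0,0],
  [-0.07,0,0,0,0,0],
  [-0.05,0,0,0,0,0],
  [0,0,0,0,0,0],
  [0,0,0,0,0,0],
])

```text
time_s: 16.92
position: [406.3, 292.3, 36.9]
tool_rot: [[0.988, 0.155, 0.01], [0.155, -0.988, 0.004], [0.011, -0.002, -1.0]]
ft_force: [13.2, 5.1, -8.5]
width: 0.262
grasp_force: 65.7
```

```bash
python3 -c "
from h import *
show()"
```

```text
t 16.93 fix [-161.6    0.7] z 36.9 yaw 8.92 F [13.8  3. ] -8.5 w 0.262 65.6999833920429 q [ 0.39  0.3   1.93 -0.    0.9   1.8 ]
```

>>> play_rows([
  [-0.04,0,0,0,0,0],
  [-0.04,0,0,0,0,0],
  [-0.03,0,0,0,0,0],
  [0,0,0,0,0,0],
  [0,0,0,0,0,0],
])

```text
time_s: 17.55
position: [401.1, 291.5, 37.0]
tool_rot: [[0.988, 0.155, 0.013], [0.155, -0.988, 0.005], [0.013, -0.003, -1.0]]
ft_force: [17.2, 5.2, -14.6]
width: 0.258
grasp_force: 66.7
```

```bash
python3 -c "
from h import *
show()"
```

```text
t 17.55 fix [-166.9    0.7] z 37.0 yaw 8.92 F [17.8  2.5] -14.6 w 0.258 66.71961141633801 q [ 0.39  0.29  1.95 -0.    0.89  1.8 ]
```

>>> play_rows([
  [-0.03,0,0,0,0,0],
  [-0.02,0,0,0,0,0],
  [0,0,0,0,0,0],
  [0,0,0,0,0,0],
  [0,0,0,0,0,0],
])

```text
time_s: 18.18
position: [401.1, 291.5, 37.1]
tool_rot: [[0.988, 0.155, 0.019], [0.154, -0.988, 0.006], [0.02, -0.003, -1.0]]
ft_force: [29.0, 8.4, -26.9]
width: 0.263
grasp_force: 67.9
```

```bash
python3 -c "
from h import *
show('w4')"
```

```text
t 18.18 fix [-166.9    0.7] z 37.1 yaw 8.89 F [29.9  3.8] -26.9 w 0.263 67.87322267366108 q [ 0.39  0.29  1.95 -0.    0.88  1.81]
```

View pics/w4.png

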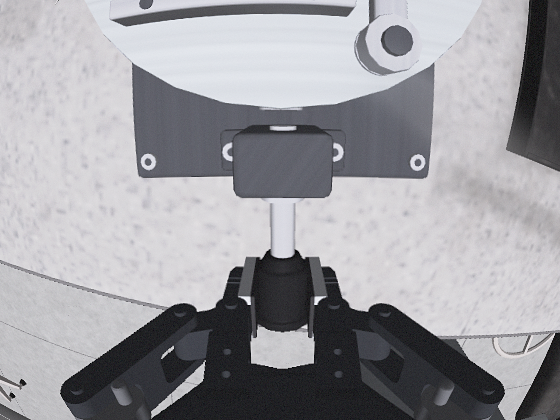

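The shaft is fully out at its stop (no travel as force rose from 18 to 30 N), and the knob is held at (283,290). I'll ease off slightly and hand in.

>>> play_rows([
  [0.02,0,0,0,0,0],
  [0,0,0,0,0,0],
  [0,0,0,0,0,0],
])

```text
time_s: 18.6
position: [401.1, 291.5, 37.0]
tool_rot: [[0.988, 0.155, 0.016], [0.155, -0.988, 0.006], [0.017, -0.003, -1.0]]
ft_force: [25.5, 7.8, -21.7]
width: 0.262
grasp_force: 68.1
```

```bash
python3 -c "
from h import *
show();print(manip.hand_in())"
```

```text
t 18.6 fix [-166.9    0.7] z 37.0 yaw 8.9 F [26.4  3.8] -21.7 w 0.262 68.08334365370683 q [ 0.39  0.29  1.95 -0.    0.89  1.81]
the job is handed in; nothing more can be done
None
```

The job is handed in at 18.6 s: carriage pushed home, lever swung to its locked stop, and the gripper still holding the plunger knob fully back against its stop (about 20 mm of travel); the hand-in returned no verdict.

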